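# Stopper the blank dye cell and hold it in the light

## Robot

A 6-joint arm with a two-finger parallel gripper is mounted at the origin on the work surface. World frame = base frame: x ahead of the robot, y to its left, z up, the work surface at z = 0. Lengths are in mm, angles in rad, forces in N, time in s.
With the tool pointing down it reaches from about 350 to 875 mm from the base axis. Payload 4.2 kg.
Tool frame: the origin (TCP) lies where the fingers leave the gripper's body, on its centre line; the fingertips stand ahead of it and the grasp point (between the pads) lies 54 mm ahead of it (arm.nose_length is the z of the fingertips in the tool frame, in mm); z points along the fingers, x is the direction in which the jaws open and shut, and the axes are right-handed (so a half turn about z gives the same grasp; the last joint's range is limited). The gripper opens to 85 mm and grips with 20 to 120 N. Pads are 22 mm wide; open, the fingers measure 114 mm over their backs; the gripper's body (76 mm by 85 mm) begins 54 mm behind the grasp point. The pads swing forward as they close: fully open they stand 13 mm farther back than shut.
Start: joints at [1.401, 0.385, 0.008, 0, -1.194, -0.259], TCP at [259.829, 568.409, 303.912] pointing down, gripper open.
Joint ranges: [-3.14, 3.14], [-1.21, 2.06], [-1.07, 1.41], [-3.16, 2.05], [-2.99, -0.16], [-3.1, 3.1]. Speed limits (rad/s): [2.79, 2.79, 3.14, 3.14, 3.14, 3.14].

## Interface

Orientations are given as a unit quaternion [x, y, z, w].
In Python, from bench import arm, imaging, job_done gives the robot as it stands.
- The arm moves only by the shell command python3 -m crank 'ROWS' [OPENING]. ROWS is a JSON object of lists of equal length, an entry for each row: "delta_pos": the shift along the tool's x, y, z in m, a list of three; "twist": the turn about the tool's z in rad. In form: {"delta_pos": [[tx, ty, tz], ...], "twist": [twist, ...]}. A call has 1 to 8 rows; each row shifts and turns the commanded pose from where the row before left it, along the tool's axes as they then stand; what a row does not reach is not made up. A row lasts 1/12 s, in which the tool goes at most 41.7 mm and 7.16 degrees, less where a joint would pass 70% of its speed; a pose out of reach is approached as far as the arm can. A call is refused whole if a number of a shift passes 0.0417 or a number of a turn 0.125, either way. A call with a gripper value outside its range is refused whole. OPENING is the opening, from 0 (shut) to 1 (fully open), set as the call begins (- or left out, the last holds). The fingers move at their own pace and stop on an object; the grip force is fixed at half the most. Time passes only in rows, so rows that do not move let the fingers close. It gives the time, the measured TCP pose, the force and the opening at its end, in the units of the state.
- arm.read_state(): the state, without advancing time (a new reading comes with each control period).
- imaging.get_image(name): name is "scene" or "top" or "wrist"; returns (picture, depth): 400x640x3 uint8, blue, green, red; 400x640 float32, mm along the optical axis (not along the pixel's ray), 0 where there is no reading.
- imaging.camera_model(name): a dict with "vfov" (degrees; the focal length in pixels is half the picture's height over the tangent of half this angle, whatever the lens; pixels are square), "cx", "cy" (the principal point, pixels), "T" (4x4, takes a point from camera to world coordinates); the wrist camera has in their place "hand_eye" (4x4, takes a point from camera to tool coordinates, whose origin is the TCP and whose axes are the tool frame's). Camera axes: x right, y up, looking along -z (the intrinsics and any distortion apply to the point x, -y, -z); pixel columns grow to the right and rows downward; lengths in mm; the calibration is good to about 2 mm. The wrist camera is an equidistant fisheye: a pixel r from the principal point sees the ray r / f radians off the axis. A picture is of the moment at which its call begins: read the wrist's pose just before it. camera_model takes no time and is no camera call.
- job_done(): hands the job in, once; it reports no verdict.
The state is a dict: "clock": time; "joints": joint angles; "joint_vel": joint speeds; "joint_efforts": joint torques, N m; "position": TCP position; "ee_rot": TCP orientation; "contact_force": force on the tool from outside, world axes, zero at the start; "wrist_torque": the same for the moment, N m; "gripper_width": finger opening in mm.
Only numpy, scipy, OpenCV 4.12 (cv2) and the standard library are available. Lean on these libraries where they do the work, as an engineer would, in place of code of your own. Each camera call takes 0.05 s, during which the arm holds its last target.

## Task

The dye-shade check at this leather bench begins with the empty blank cell, the tallest of the flat glass cells in the wooden stand: press its stopper fully home while the cell still stands in its slot, then lift the cell out by its two narrow frosted edges only, never touching the clear wide faces with the fingers. Hold it upright in the light path, about midway between the lamp barrel and the white screen, so that the whole beam passes squarely through the middle of the two clear faces, and finish while still holding it there, with nothing else carrying it. Do not knock the lamp or the screen, and leave the other things on the bench where they stand.

Things in the scene. Friction and masses are not known exactly. Their poses are not given: they have to be found in the camera images.
- cell: the blank cell, loose: flat empty glass cell, 14 mm thick (x), 32 mm wide (y), glass 68 mm tall (z, up), 45 to 85 g. Origin: centre of its underside. Wide faces (x = +-7 mm) are clear, not to be touched; narrow edges (y = +-16 mm, 14 mm wide, full height) are frosted white: grip there. Stands 20 mm deep in the stand, 0.8 mm play all round. The two other cells have glass 46 mm tall, stoppers home
- stopper_top (a point): centre of the top of the tall cell's white plastic stopper; its head is 12 x 22 mm in the cell's x and y and 10 mm tall. Fully home, this point lies 78 mm above the cell's origin; at the start it is 4 to 6 mm higher
- stopper (a joint): how far the tall cell's stopper has been pushed down, m: 0.000 to 0.002 at the start, 0.006 fully home (head resting on the glass rim). It slides stiffly, needs about 5 N downwards (a little more if pushed fast), stays where it is left, and meets a solid stop at home
- cell_window (a point): centre of the cell between its clear faces, 34 mm above the cell's origin; axes as the cell's. The clear area of each face is 26 mm wide (y) and runs from 4 to 68 mm above the origin
- stand: wooden stand, fixed: 180 (x) x 75 (y) x 28 mm tall; origin: centre of its underside. Three slots in a row along x, 52 mm apart, 20 mm deep (floor 8 mm above the bench). The three cells stand in them in any order, thickness along the stand's x, frosted edges facing its +-y with free room on both sides
- light: bench light, fixed: rail 420 mm long, 28 mm high, with a black finned lamp whose round barrel (44 mm across) faces a white screen (110 wide, 100 tall). Origin on the bench below mid-gap; x along the rail to the lamp, z up. Barrel front at x = +84 mm, screen face at x = -88 mm; the gap is open above and at both sides, only the rail below. Lamp reaches to x = +242 mm, 176 mm high; screen 190 mm high
- light_path (a point): point on the light beam midway in the gap, 140 mm above the bench; axes as the bench light's: the beam runs level along x, from the barrel to the screen, and is 14 mm across
Mind the look-alikes: they are no part of the job. Leave any green or pink look-alike of the stand alone. What is shaped like the cell but yellow is not meant.

How it is judged:
By the outcome, as a careful person would: the job done as asked, in the order asked, and still so for the second after the job is handed in, while the arm keeps its last pose, push and grip.
It also fails if it takes over 59 s, if anything falls off the work surface, if the arm or the gripper's body presses on something with over 40 N, if the wrist force passes 120 N, or if a joint passes its speed limit or range.

## Working session

There is one attempt and no reset: what is moved stays moved. The work goes in short steps, Python scripts to look and compute and a shell command to move; the robot and the scene stay as the last step left them, time stands still between calls to the robot, and variables do not carry over. Pictures are saved under pics/ and viewed, and the job is handed in when it is done.

```bash
ls; mkdir -p pics
python3 - <<'E'
from bench import arm, imaging
import cv2
s=arm.read_state(); print({k:s[k] for k in('clock','position','ee_rot','contact_force','gripper_width')}, arm.nose_length)
for n in("scene","top","wrist"):
    p,d=imaging.get_image(n); cv2.imwrite(f"pics/{n}0.png",p)
    import numpy as np; np.save(f"pics/{n}0.npy",d)
    print(n,imaging.camera_model(n))
E
```

```text
pics
{'clock': 0.0, 'position': array([259.67379504, 568.02966028, 302.82156465]), 'ee_rot': array([-5.40396628e-01,  8.41409705e-01, -6.36040626e-04, -8.88336132e-04]), 'contact_force': array([ 0.18438193, -0.20537734, -0.44085226]), 'gripper_width': 85.56858242846934} 72.6
scene {'vfov': 49.69418355216528, 'cx': 317.3194340577042, 'cy': 195.56904517159572, 'T': array([[-1.58726309e-01, -7.73576357e-01,  6.13502712e-01,
         1.00289299e+03],
       [ 9.87124591e-01, -1.36783353e-01,  8.29177679e-02,
         2.10259121e+01],
       [ 1.97737330e-02,  6.18764845e-01,  7.85327362e-01,
         7.76427994e+02],
       [ 0.00000000e+00,  0.00000000e+00,  0.00000000e+00,
         1.00000000e+00]])}
top {'vfov': 55.150871447778265, 'cx': 315.90954256849784, 'cy': 202.22731902637827, 'T': array([[-5.21867527e-02,  9.76940158e-01, -2.07037366e-01,
         3.09841232e+02],
       [-9.98636134e-01, -5.13754205e-02,  9.29718924e-03,
        -6.56540043e+01],
       [-1.55383419e-03,  2.07240185e-01,  9.78288859e-01,
         9.38937240e+02],
       [ 0.00000000e+00,  0.00000000e+00,  0.00000000e+00,
         1.00000000e+00]])}
wrist {'vfov': 65.70646984690485, 'cx': 318.1683890645136, 'cy': 199.1464736196648, 'hand_eye': array([[ 9.99999843e-01,  1.74778847e-04,  5.32571155e-04,
         2.18828610e-01],
       [ 3.28493901e-04, -9.52614861e-01, -3.04178926e-01,
        -7.71228093e+01],
       [ 4.54171154e-04,  3.04179053e-01, -9.52614769e-01,
        -7.03890023e+01],
       [ 0.00000000e+00,  0.00000000e+00,  0.00000000e+00,
         1.00000000e+00]])}
```

View pics/scene0.png

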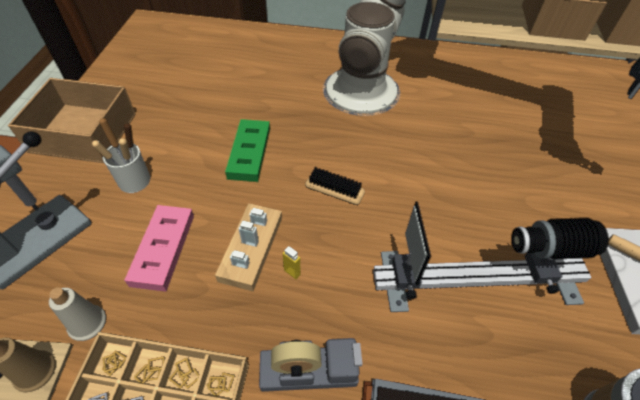

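View pics/top0.png

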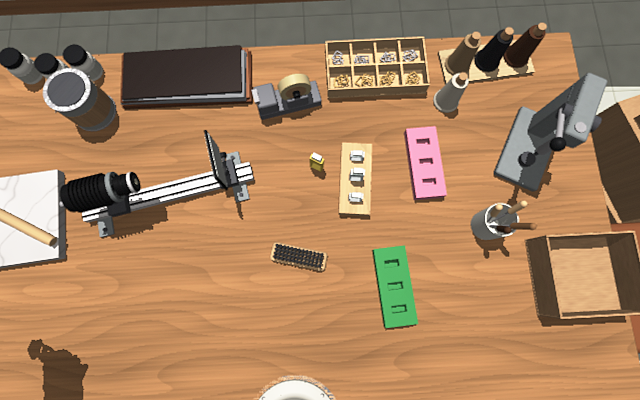

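View pics/wrist0.png

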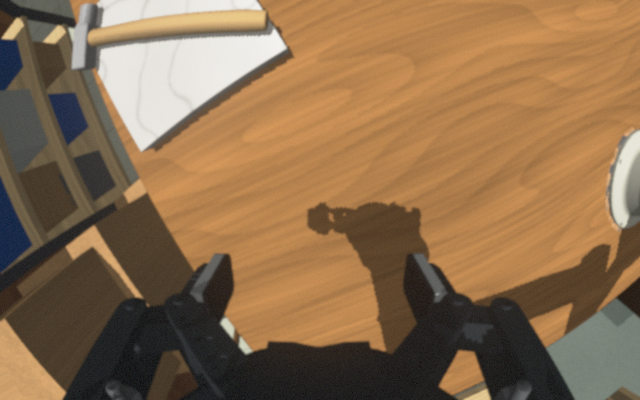

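The scene view shows the wooden stand near (250,245), with its middle cell at (247,233) looking tallest. The screen is at (417,245) and the lamp at (560,240). In the top view the stand is at (356,180), the screen at (215,158) and the barrel front at (133,182). Next I'll zoom in and measure.

```bash
cat > h.py <<'E'
import numpy as np, cv2
from bench import arm, imaging
from scipy.spatial.transform import Rotation as R
def ray(n,u,v,st=None):
    m=imaging.camera_model(n); f=200/np.tan(np.radians(m['vfov'])/2)
    x,y=u-m['cx'],v-m['cy']
    if n=='wrist':
        r=np.hypot(x,y); th=r/f; d=np.array([np.sin(th)*x/r,-np.sin(th)*y/r,-np.cos(th)])
        T=toolT(st)@m['hand_eye']
    else:
        d=np.array([x/f,-y/f,-1]); T=m['T']
    return T[:3,3],T[:3,:3]@d
def toolT(st):
    T=np.eye(4);T[:3,:3]=R.from_quat(st['ee_rot']).as_matrix();T[:3,3]=st['position'];return T
def onz(n,u,v,z,st=None):
    o,d=ray(n,u,v,st); return o+d*(z-o[2])/d[2]
def proj(n,P,st=None):
    m=imaging.camera_model(n); f=200/np.tan(np.radians(m['vfov'])/2)
    T=m['T'] if n!='wrist' else toolT(st)@m['hand_eye']
    p=np.linalg.inv(T)@np.append(P,1); x,y,z=p[0],-p[1],-p[2]
    if n=='wrist':
        r=np.hypot(x,y); th=np.arctan2(r,z); return m['cx']+f*th*x/r,m['cy']+f*th*y/r
    return m['cx']+f*x/z,m['cy']+f*y/z
def cloud(n,d,u0,u1,v0,v1):
    m=imaging.camera_model(n); f=200/np.tan(np.radians(m['vfov'])/2)
    V,U=np.mgrid[v0:v1,u0:u1]; D=d[v0:v1,u0:u1]
    P=np.stack([(U-m['cx'])/f*D,-(V-m['cy'])/f*D,-D],-1).reshape(-1,3)
    return (P@m['T'][:3,:3].T+m['T'][:3,3]).reshape(D.shape+(3,))
E
python3 - <<'E'
import cv2
a=cv2.imread('pics/top0.png')
cv2.imwrite('pics/t_st.png',cv2.resize(a[130:230,300:420],None,fx=5,fy=5,interpolation=cv2.INTER_CUBIC))
cv2.imwrite('pics/t_li.png',cv2.resize(a[120:250,50:260],None,fx=3.8,fy=3.8,interpolation=cv2.INTER_CUBIC))
b=cv2.imread('pics/scene0.png')
cv2.imwrite('pics/s_st.png',cv2.resize(b[195:295,205:325],None,fx=5,fy=5,interpolation=cv2.INTER_CUBIC))
cv2.imwrite('pics/s_li.png',cv2.resize(b[195:315,365:625],None,fx=3,fy=3,interpolation=cv2.INTER_CUBIC))
E
```

```text
(no output)
```

View pics/t_st.png

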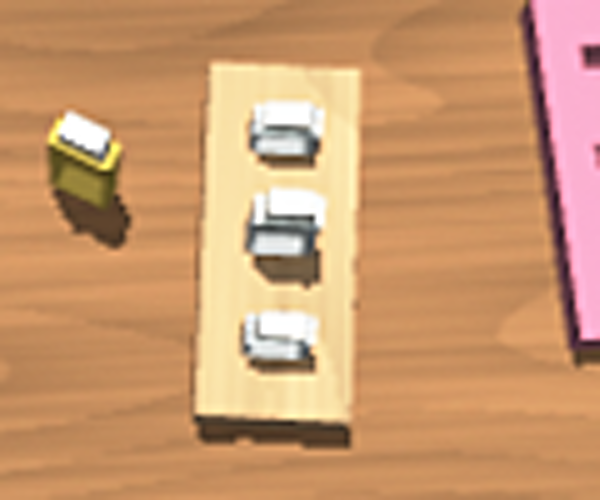

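View pics/t_li.png

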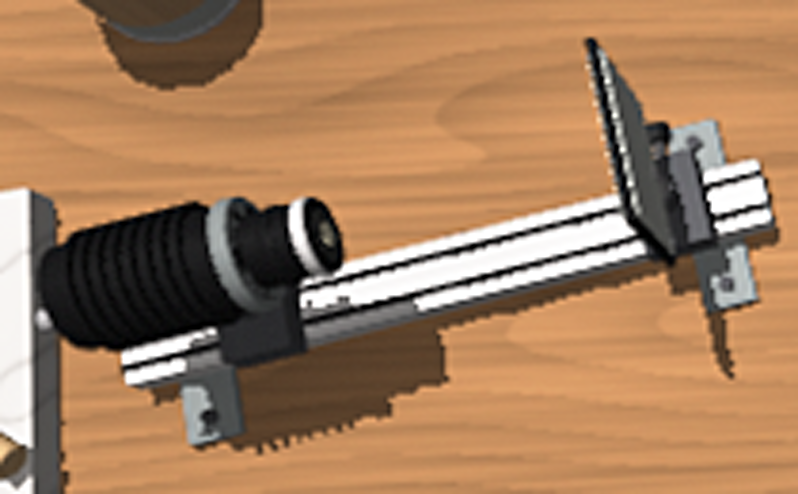

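View pics/s_st.png

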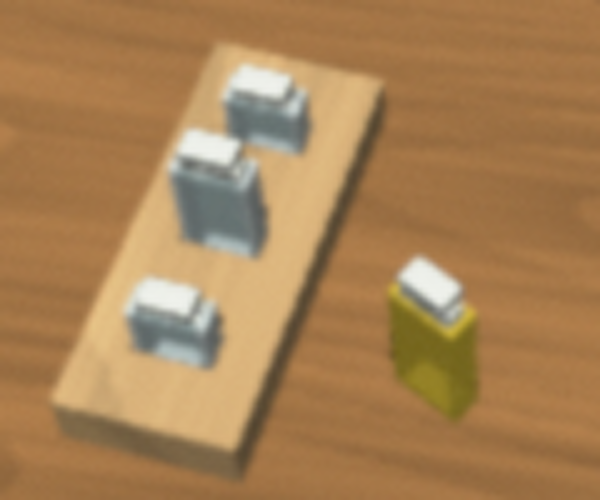

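View pics/s_li.png

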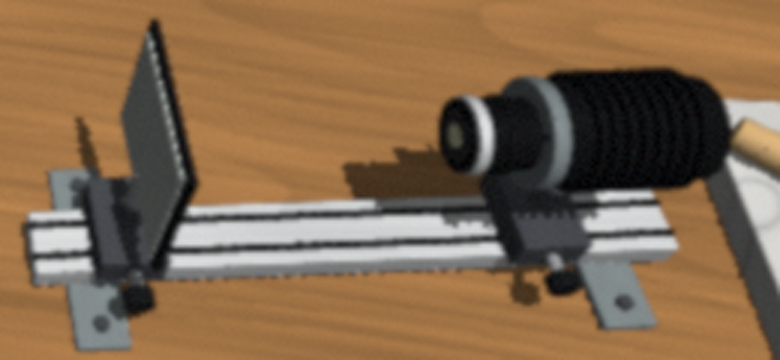

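Run:
```python
from h import *
for n,box,lb in(('top',(325,385,130,230),(70,265,125,240)),('scene',(205,290,195,295),(365,625,195,315))):
    d=np.load(f'pics/{n}0.npy'); im=cv2.imread(f'pics/{n}0.png')
    C=cloud(n,d,*box); z=C[...,2]; 
    m=(z>22)&(z<34); P=C[m][:,:2].astype(np.float32); r=cv2.minAreaRect(P); print(n,'stand',r, np.median(z[m]))
    m=(z>70)&(z<100); print(' tall',m.sum(), C[m].mean(0) if m.any() else 0,z.max())
    m=(z>83)&(z<100); 
    if m.sum()>3: print(' stopper', C[m].mean(0), np.median(C[m],0), cv2.minAreaRect(C[m][:,:2].astype(np.float32)))
    # light
    C=cloud(n,d,*lb); z=C[...,2]; bgr=im[lb[2]:lb[3],lb[0]:lb[1]]
    m=(z>22)&(z<34); P=C[m][:,:2].astype(np.float32); r=cv2.minAreaRect(P); print(' rail',r)
    bright=m&(bgr.min(-1)>150); c=P.mean(0)
    Q=C[bright][:,:2]; u,s,vt=np.linalg.svd(Q-Q.mean(0)); print(' rail bright',Q.mean(0),vt[0],np.degrees(np.arctan2(vt[0,1],vt[0,0])))
    t=(Q-Q.mean(0))@vt[0]; print('  ext',t.min(),t.max())
    m=z>172; 
    for k in(60,100,150): pass
    m=(z>60); Q=C[m]; np.save(f'pics/{n}_light.npy',Q); print(' high pts',Q.shape, Q.min(0),Q.max(0))
```

```text
top stand ((559.2607421875, -173.74505615234375), (75.50914001464844, 181.14788818359375), 84.00353240966797) 28.9747515632086
 tall 103 [ 557.86395923 -171.93397401   84.50060115] 938.9372398883355
 stopper [ 558.87764644 -173.13664033   90.62162551] [ 558.43437124 -172.53020212   90.69639003] ((559.2974853515625, -173.34896850585938), (21.178144454956055, 12.051546096801758), 86.51487731933594)
 rail ((629.481201171875, 296.0741271972656), (249.28607177734375, 419.7349853515625), 5.561477184295654)
 rail bright [555.76757092 259.05850492] [ 0.21643689 -0.97629661] -77.50015966150598
  ext -239.73976893868655 179.59138565298136
 high pts (2806, 3) [309.84123202 -65.65400432  61.08248248] [634.9342457  448.14958394 938.93723989]
scene stand ((561.8497924804688, -145.87265014648438), (132.5904998779297, 181.63011169433594), 84.22508239746094) 29.379478578902535
 tall 217 [ 569.32402103 -155.84201303   83.07417629] 776.4279936845159
 stopper [ 569.99206817 -151.7355666    89.10619769] [ 563.35333352 -169.72291157   90.43946131] ((576.7710571289062, -131.5960235595703), (113.23463439941406, 16.10203742980957), 68.2620849609375)
 rail ((548.7564086914062, 356.70782470703125), (144.9709014892578, 549.7445068359375), 19.759666442871094)
 rail bright [538.24443898 332.65214424] [-0.26212462  0.96503403] 105.19616673954309
  ext -255.46039842378426 289.37857489266224
 high pts (4901, 3) [488.00455397  21.02591205  60.01984755] [1002.89298667  459.70008603  776.42799368]
```

Run:
```python
from h import *
def comp(m,C,seed=None):
    k,l,s,c=cv2.connectedComponentsWithStats(m.astype(np.uint8)); i=1+np.argmax(s[1:,4]); return C[l==i]
for n,box,lb in(('top',(325,385,130,230),(70,265,125,240)),('scene',(205,290,195,295),(365,625,195,315))):
    d=np.load(f'pics/{n}0.npy'); im=cv2.imread(f'pics/{n}0.png').astype(int)
    C=cloud(n,d,*box); z=C[...,2]; ok=d[box[2]:box[3],box[0]:box[1]]>0
    P=comp(ok&(z>24)&(z<34),C); r=cv2.minAreaRect(P[:,:2].astype(np.float32)); print(n,'stand',r,np.median(P[:,2]))
    P=comp(ok&(z>87)&(z<97),C); print(' stopper',P.mean(0),len(P),np.median(P[:,2]),cv2.minAreaRect(P[:,:2].astype(np.float32)))
    C=cloud(n,d,*lb); z=C[...,2]; ok=d[lb[2]:lb[3],lb[0]:lb[1]]>0
    bgr=im[lb[2]:lb[3],lb[0]:lb[1]]
    M=ok&(z>24)&(z<32)&(bgr.min(-1)>140)
    k,l,s,c=cv2.connectedComponentsWithStats(M.astype(np.uint8),connectivity=8)
    keep=np.isin(l,[i for i in range(1,k) if s[i,4]>20]); Q=C[keep]
    v=cv2.fitLine(Q[:,:2].astype(np.float32),cv2.DIST_HUBER,0,.01,.01).ravel(); ax=v[:2]*np.sign(v[1]); pt=v[2:]
    print(' rail ax',ax,pt,np.degrees(np.arctan2(ax[1],ax[0])),cv2.minAreaRect(Q[:,:2].astype(np.float32)))
    nrm=np.array([-ax[1],ax[0]])
    A=C[ok&(z>50)&(z<200)]; rel=A[:,:2]-pt; t=rel@ax; w=rel@nrm
    print(' t range',t.min(),t.max()); 
    h,e=np.histogram(t,bins=np.arange(-220,260,10)); print([(int(a),int(b)) for a,b in zip(e,h) if b])
    for a in np.arange(t.min(),t.max(),20):
        mm=(t>=a)&(t<a+20)
        if mm.sum()>20: print('   %.0f n%d w %.1f..%.1f z %.0f..%.0f'%(a,mm.sum(),w[mm].min(),w[mm].max(),A[mm,2].min(),A[mm,2].max()))
```

```text
top stand ((559.5260620117188, -173.579833984375), (75.50287628173828, 180.66561889648438), 83.86750793457031) 28.986920821786498
 stopper [ 559.09452288 -173.38260407   90.91409359] 56 90.77794789441128 ((559.2974853515625, -173.34896850585938), (21.178144454956055, 12.051546096801758), 86.51487731933594)
 rail ax [-0.21771887  0.9760115 ] [552.8674 273.54  ] 102.57508 ((550.0794067382812, 288.6766662597656), (44.59712600708008, 419.1300354003906), 11.827300071716309)
 t range -158.2097902962114 184.78485921739528
[(-160, 88), (-150, 436), (-140, 335), (-120, 3), (30, 22), (40, 202), (50, 94), (60, 104), (70, 110), (80, 265), (90, 128), (100, 226), (110, 193), (120, 208), (130, 243), (140, 232), (150, 175), (160, 74), (170, 15), (180, 5)]
   -158 n648 w -52.3..55.0 z 51..193
   -138 n211 w -53.7..56.8 z 50..194
   22 n131 w -20.8..21.5 z 120..165
   42 n207 w -22.3..22.8 z 130..167
   62 n317 w -33.2..31.0 z 113..176
   82 n297 w -31.2..32.7 z 117..176
   102 n415 w -36.4..35.0 z 50..179
   122 n486 w -36.2..34.6 z 51..180
   142 n353 w -35.4..34.1 z 50..179
   162 n88 w -35.9..34.3
[... 542 characters left out ...]
, 127), (-190, 296), (-180, 1307), (-170, 33), (-160, 7), (0, 372), (10, 125), (20, 170), (30, 131), (40, 453), (50, 158), (60, 351), (70, 385), (80, 376), (90, 327), (100, 367), (110, 283), (120, 225), (130, 109), (140, 108), (240, 2)]
   -197 n1374 w -50.2..54.6 z 50..193
   -177 n389 w -50.4..60.7 z 51..195
   -17 n207 w -20.4..21.0 z 122..164
   3 n350 w -22.3..23.6 z 122..168
   23 n452 w -33.0..32.5 z 114..177
   43 n457 w -33.2..33.4 z 110..177
   63 n720 w -36.5..35.7 z 50..180
   83 n811 w -55.4..28.7 z 50..179
   103 n531 w -37.3..28.1 z 52..180
   123 n365 w -36.6..29.5 z 131..180
   143 n47 w -31.7..20.4 z 134..174
   243 n68 w 31.1..58.5 z 50..57
   263 n44 w 27.2..51.7 z 50..58
```

Run:
```python
from h import *
ax0=np.array([np.cos(np.radians(102.4)),np.sin(np.radians(102.4))]); nr=np.array([-ax0[1],ax0[0]])
pt=np.array([552.87,273.54])
for n,lb in(('top',(70,265,125,240)),('scene',(365,625,195,315))):
    d=np.load(f'pics/{n}0.npy'); im=cv2.imread(f'pics/{n}0.png').astype(int)
    C=cloud(n,d,*lb); ok=d[lb[2]:lb[3],lb[0]:lb[1]]>0; z=C[...,2]
    t=(C[...,:2]-pt)@ax0; w=(C[...,:2]-pt)@nr
    S=ok&(z>95)&(z<187)&(abs(w)<50)&(t<-110)&(t>-175)
    P=C[S]; 
    h,e=np.histogram(t[S],bins=np.arange(-175,-110,2)); print(n,[(int(a),int(b)) for a,b in zip(e,h) if b])
    B=ok&(z>110)&(z<170)&(abs(w)<26)&(t>20)&(t<70)
    h,e=np.histogram(t[B],bins=np.arange(20,70,2)); print('  barrel',[(int(a),int(b)) for a,b in zip(e,h) if b])
    for lo,hi in((44,60),(64,72),(75,160)):
        # silhouette across by z max / w extent
        q=ok&(z>125)&(z<181)&(t>lo)&(t<hi)&(abs(w)<45); print('   body',lo,hi,'wmid',(np.percentile(w[q],1)+np.percentile(w[q],99))/2,'zmax',z[q].max())
        # fit cylinder: circle in w,z
        A=np.c_[w[q],z[q],np.ones(q.sum())]; b=w[q]**2+z[q]**2; s=np.linalg.lstsq(A,b,rcond=None)[0]; print('   circ',s[0]/2,s[1]/2,np.sqrt(s[2]+s[0]**2/4+s[1]**2/4))
    # screen plane
    Q=P.copy()
    for _ in range(6):
        A=np.c_[Q[:,:2]@nr,Q[:,2],np.ones(len(Q))]; tt=(Q[:,:2]-pt)@ax0; s=np.linalg.lstsq(A,tt,rcond=None)[0]; r=tt-A@s; Q=Q[abs(r)<max(1.5,1.5*r.std())]
    print('  screen plane',s,len(Q),r.std(),'t mean',tt.mean(), 'w ext',((Q[:,:2]-pt)@nr).min(),((Q[:,:2]-pt)@nr).max())
```

```text
top [(-143, 63), (-141, 282), (-139, 9), (-133, 12)]
  barrel [(38, 21), (40, 111), (42, 26), (44, 28), (46, 18), (48, 20), (50, 15), (52, 17), (54, 22), (56, 19), (58, 21), (60, 24), (62, 27), (64, 21), (66, 23)]
   body 44 60 wmid 0.8523874972376557 zmax 167.03353151001147
   circ -0.20794970767120277 142.84445703011073 21.04304177636048
   body 64 72 wmid 1.0286104668681304 zmax 168.09097943256415
   circ -0.333836488140578 143.22769262746084 21.14487953442471
   body 75 160 wmid 0.46202894421670493 zmax 179.745706607559
   circ -0.14005398890693888 144.63981623984392 30.124718807171643
  screen plane [ 8.90706133e-03  4.16320970e-03 -1.35869761e+02] 349 0.4269333396950285 t mean -140.56284984719207 w ext -48.76093443204452 49.87363755673571
scene [(-145, 1), (-143, 328), (-141, 531), (-139, 5), (-133, 4)]
  barrel [(38, 64), (40, 190), (42, 46), (44, 38), (46, 32), (48, 25), (50, 17), (52, 29), (54, 28), (56, 24), (58, 35), (60, 45), (62, 32), (64, 28), (66, 32)]
   body 44 60 wmid -3.574783144531529 zmax 166.7435720244556
   circ 0.02886297608225712 143.10756719518722 21.54031686847209
   body 64 72 wmid -2.579642885913257 zmax 166.47276757416
   circ -0.11807046760919795 143.24014952736923 21.643358307304627
   body 75 160 wmid -3.367065243003127 zmax 179.95658641272053
   circ -2.03656616084642 145.8591157401774 29.78131920713477
  screen plane [ 4.01843064e-03  1.52037191e-03 -1.38657533e+02] 845 0.46087203544718686 t mean -140.85350401138732 w ext -49.91271749423714 49.837930596254665
```

```bash
python3 -m crank '{"delta_pos":[[0,0,-0.01],[0,0,-0.01],[0,0,-0.01],[0.035,-0.0185,0],[0.035,-0.0185,0],[0.035,-0.0185,0],[0.035,-0.0185,0],[0.035,-0.0185,0]],"twist":[-0.11,-0.11,-0.105,0,0,0,0,0]}' 0; python3 -m crank '{"delta_pos":[[0.035,-0.0185,0],[0.035,-0.0185,0],[0.035,-0.0185,0],[0.035,-0.0185,0],[0.035,-0.0185,0],[0.035,-0.0185,0],[0.035,-0.0185,0],[0.035,-0.0185,0]],"twist":[0,0,0,0,0,0,0,0]}'
```

```text
clock: 0.82
position: [333.9, 382.8, 333.6]
ee_rot: [-0.67, 0.743, -0.0, -0.0]
contact_force: [1.4, -0.2, 0.2]
gripper_width: 0.2
clock: 1.48
position: [451.9, 89.0, 334.0]
ee_rot: [-0.67, 0.743, 0.0, 0.0]
contact_force: [0.5, 0.3, 0.1]
gripper_width: -0.3
```

```bash
python3 -m crank '{"delta_pos":[[0.0305,-0.0165,0],[0.0305,-0.0165,0],[0.0305,-0.0165,0],[0.0305,-0.0165,0],[0.0305,-0.0165,0],[0.0305,-0.0165,0],[0.0305,-0.0165,0],[0.0305,-0.0165,0]],"twist":[0,0,0,0,0,0,0,0]}'; python3 -m crank '{"delta_pos":[[0,0,0.04],[0,0,0.04],[0,0,0.04],[0,0,0],[0,0,0]],"twist":[0,0,0,0,0]}'
python3 - <<'E'
from h import *
st=arm.read_state(); p,d=imaging.get_image('wrist'); cv2.imwrite('pics/w1.png',p); np.save('pics/w1.npy',d)
import pickle; pickle.dump(st,open('pics/w1.pkl','wb'))
x=toolT(st); print(st['position'],x[:3,:3].round(3),st['joints'].round(3))
E
```

```text
clock: 2.15
position: [558.1, -167.2, 333.6]
ee_rot: [-0.669, 0.743, 0.0, -0.0]
contact_force: [1.2, 1.0, 0.9]
gripper_width: -0.0
clock: 2.57
position: [557.2, -165.6, 212.4]
ee_rot: [-0.67, 0.743, 0.002, -0.002]
contact_force: [0.5, 0.2, 1.2]
gripper_width: -0.1
[ 557.15106188 -165.61778214  212.39975993] [[-0.103 -0.995 -0.005]
 [-0.995  0.103 -0.001]
 [ 0.001  0.005 -1.   ]] [-1.000e-02  3.930e-01 -2.260e-01  1.000e-03 -9.570e-01  1.477e+00]
```

View pics/w1.png

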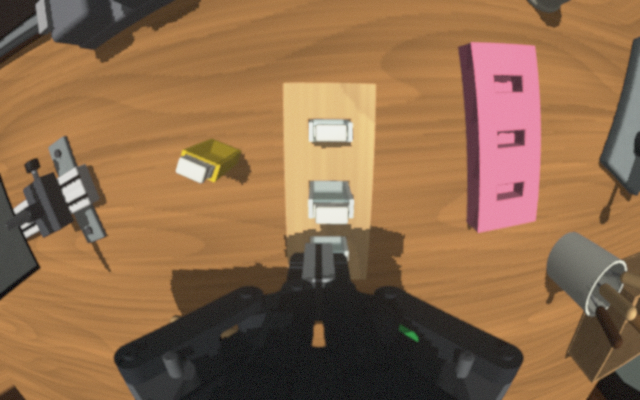

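The wrist view shows the tall cell's stopper at about (331,214), to the right of the finger line at column 318. Measuring it precisely.

```bash
cat > wm.py <<'E'
from h import *
import pickle,sys
nm=sys.argv[1]
st=pickle.load(open(f'pics/{nm}.pkl','rb')); p=cv2.imread(f'pics/{nm}.png'); d=np.load(f'pics/{nm}.npy')
m=imaging.camera_model('wrist'); f=200/np.tan(np.radians(m['vfov'])/2)
V,U=np.mgrid[0:400,0:640]; x=U-m['cx'];y=V-m['cy'];r=np.hypot(x,y)+1e-9;th=r/f
P=np.stack([np.tan(th)*x/r*d,-np.tan(th)*y/r*d,-d],-1).reshape(-1,3)
Q=P@m['hand_eye'][:3,:3].T+m['hand_eye'][:3,3]
T=toolT(st); W=(Q@T[:3,:3].T+T[:3,3]).reshape(400,640,3); Q=Q.reshape(400,640,3)
E
cat > wm1.py <<'E'
from wm import *
ok=(d>0)
u0,u1,v0,v1=270,400,60,290
B=np.zeros_like(ok);B[v0:v1,u0:u1]=1
def rep(M,name):
    k,l,s,c=cv2.connectedComponentsWithStats(M.astype(np.uint8))
    for i in range(1,k):
        if s[i,4]>60:
            w=W[l==i]; q=Q[l==i]; rr=cv2.minAreaRect(w[:,:2].astype(np.float32)); rq=cv2.minAreaRect(q[:,:2].astype(np.float32))
            print(name,s[i],'zmed',np.median(w[:,2]).round(1),'world',np.round(rr[0],1),np.round(rr[1],1),round(rr[2],1),'tool',np.round(rq[0],1),np.round(rq[1],1),round(rq[2],1))
z=W[...,2]
rep(B&ok&(z>24)&(z<33),'stand'); rep(B&ok&(z>82)&(z<100),'stopper'); rep(B&ok&(z>56)&(z<72),'small')
E
python3 wm1.py w1
python3 - <<'E'
import cv2
a=cv2.imread('pics/w1.png'); cv2.imwrite('pics/w1z.png',cv2.resize(a[100:270,270:390],None,fx=3.5,fy=3.5,interpolation=cv2.INTER_CUBIC))
E
```

```text
stand [  283    82    93   197 12329] zmed 28.4 world [ 560.2 -175. ] [ 76.3 179.8] 83.8 tool [ 8.9 -5. ] [ 76.3 179.8] 0.3
stopper [315 203  33  21 677] zmed 90.5 world [ 560.3 -174.7] [21.6 12.4] 83.9 tool [ 8.5 -4.7] [21.6 12.4] 0.1
small [315 124  32  18 563] zmed 64.2 world [ 611.5 -180.1] [22.1 12.5] 84.3 tool [  8.6 -56.4] [12.5 22.1] 89.7
small [309 190  44   8 278] zmed 63.1 world [ 566.6 -175.7] [32.   1.7] 84.0 tool [  8.9 -11.3] [32.   1.7] 0.1
```

View pics/w1z.png

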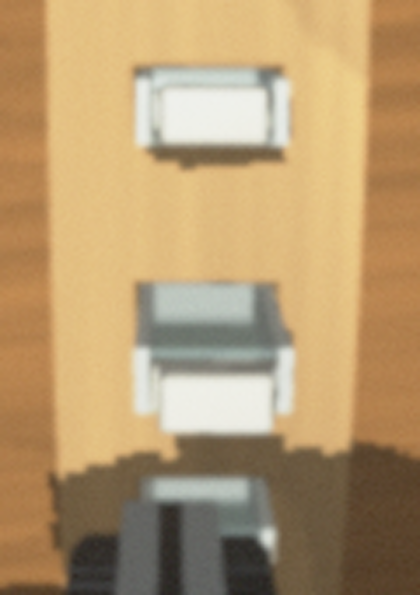

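```bash
python3 -m crank '{"delta_pos":[[0.0084,-0.0044,0],[0,0,0.02],[0,0,0.015],[0,0,0.005],[0,0,0],[0,0,0]],"twist":[0,0,0,0,0,0]}'
python3 - <<'E'
from h import *
st=arm.read_state(); p,d=imaging.get_image('wrist'); cv2.imwrite('pics/w2.png',cv2.resize(p[150:300,240:400],None,fx=4,fy=4)); print(st['position'],st['contact_force'])
E
```

```text
clock: 3.12
position: [562.6, -174.5, 175.9]
ee_rot: [-0.67, 0.743, -0.001, 0.001]
contact_force: [0.4, -0.3, -0.4]
gripper_width: 0.5
[ 562.56418175 -174.53175709  175.86626133] [ 0.35305949 -0.26220734 -0.4229375 ]
```

View pics/w2.png

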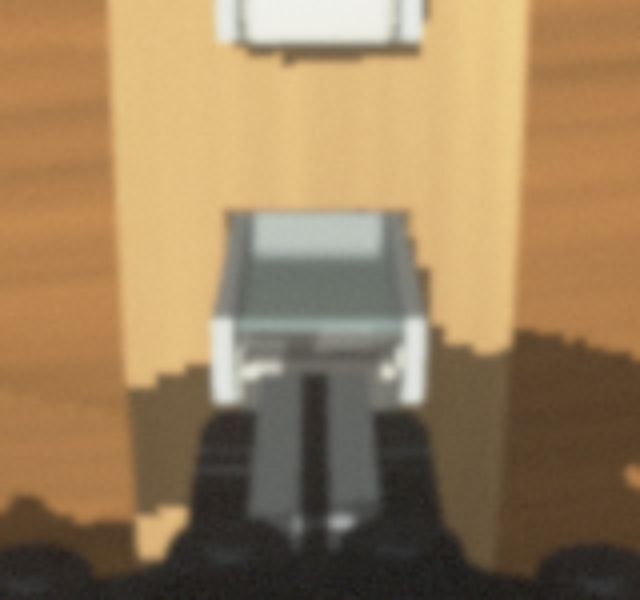

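```bash
python3 -m crank '{"delta_pos":[[0,0,0.005],[0,0,0.003],[0,0,0.001],[0,0,0]],"twist":[0,0,0,0]}';for i in 1 2 3; do python3 -m crank '{"delta_pos":[[0,0,0.001],[0,0,0]],"twist":[0,0]}'|grep -v -e rot -e width; done
```

```text
clock: 3.5
position: [561.2, -174.2, 164.7]
ee_rot: [-0.67, 0.743, 0.0, -0.0]
contact_force: [-1.2, -0.2, 0.4]
gripper_width: -0.2
clock: 3.67
position: [561.4, -174.2, 163.8]
contact_force: [-0.3, 0.1, 0.6]
clock: 3.83
position: [561.6, -174.3, 163.0]
contact_force: [-0.5, 0.7, 0.5]
clock: 4.0
position: [561.9, -174.3, 162.6]
contact_force: [-0.8, 0.6, 3.3]
```

Contact at TCP z ≈ 162.6. I'll keep pressing in small steps.

```bash
for i in 1 2 3; do python3 -m crank '{"delta_pos":[[0,0,0.001],[0,0,0]],"twist":[0,0]}'|grep -v -e rot -e width; done
```

```text
clock: 4.17
position: [561.8, -174.3, 161.5]
contact_force: [-1.8, 1.2, 4.7]
clock: 4.33
position: [561.7, -174.3, 160.3]
contact_force: [0.5, -0.1, 5.3]
clock: 4.5
position: [561.6, -174.3, 159.2]
contact_force: [-1.0, 0.5, 4.5]
```

```bash
for i in 1 2 3; do python3 -m crank '{"delta_pos":[[0,0,0.0005],[0,0,0]],"twist":[0,0]}'|grep -v -e rot -e width; done
```

```text
clock: 4.67
position: [561.7, -174.3, 158.7]
contact_force: [-0.8, -0.2, 4.6]
clock: 4.83
position: [561.9, -174.3, 158.7]
contact_force: [-0.0, 0.8, 7.2]
clock: 5.0
position: [562.2, -174.4, 158.7]
contact_force: [-0.7, 1.0, 8.3]
```

```bash
for i in 1 2 3; do python3 -m crank '{"delta_pos":[[0,0,0.001],[0,0,0]],"twist":[0,0]}'|grep -v -e rot -e width; done
```

```text
clock: 5.17
position: [562.8, -174.5, 158.6]
contact_force: [-1.2, 1.4, 11.9]
clock: 5.33
position: [563.5, -174.6, 158.7]
contact_force: [-1.4, 0.2, 15.8]
clock: 5.5
position: [564.1, -174.7, 158.6]
contact_force: [-1.0, 0.7, 19.0]
```

It has hit a solid stop: z holds at 158.6, which puts the tip at 86, while the force rises. Now I'll retract, open partway and look.

```bash
python3 -m crank '{"delta_pos":[[0,0,-0.004],[0,0,-0.01],[0,0,-0.02],[0,0,-0.02],[0,0,0],[0,0,0]],"twist":[0,0,0,0,0,0]}'|grep -v rot;python3 -m crank '{"delta_pos":[[0,0,0],[0,0,0],[0,0,0],[0,0,0],[0,0,0]],"twist":[0,0,0,0,0]}' 0.65
cat > snap.py <<'E'
from h import *
import sys,pickle
n=sys.argv[1]
st=arm.read_state(); p,d=imaging.get_image('wrist'); cv2.imwrite(f'pics/{n}.png',p); np.save(f'pics/{n}.npy',d); pickle.dump(st,open(f'pics/{n}.pkl','wb'))
print(st['position'])
E
python3 snap.py w3; python3 wm1.py w3
```

```text
clock: 6.0
position: [561.4, -174.1, 209.0]
contact_force: [-0.1, 0.1, 0.0]
gripper_width: 0.0
clock: 6.42
position: [561.2, -174.2, 207.8]
ee_rot: [-0.669, 0.743, 0.0, -0.0]
contact_force: [0.5, 1.2, -0.7]
gripper_width: 55.5
[ 561.23199082 -174.21411477  207.78751765]
stand [  272    90    95   198 13543] zmed 28.4 world [ 559.4 -174.7] [ 76.  180.3] 84.0 tool [0.6 1.5] [ 76.  180.3] 0.1
stopper [303 212  34  18 580] zmed 86.2 world [ 561.1 -175. ] [22.2 11.7] 83.8 tool [ 0.7 -0.1] [22.2 11.7] 0.2
small [304 132  32  18 571] zmed 64.2 world [ 611.9 -180.2] [21.8 12.3] 84.8 tool [  0.7 -51.2] [12.3 21.8] 89.3
small [298 200  44   7 276] zmed 65.8 world [ 567.2 -175.6] [32.1  1.8] 84.8 tool [ 0.7 -6.3] [ 1.8 32.1] 89.3
small [305 261  28  17 436] zmed 63.9 world [ 509.4 -169. ] [21.9 11.8] 84.1 tool [ 0.2 51.9] [11.8 21.9] 89.9
```

View pics/w3.png

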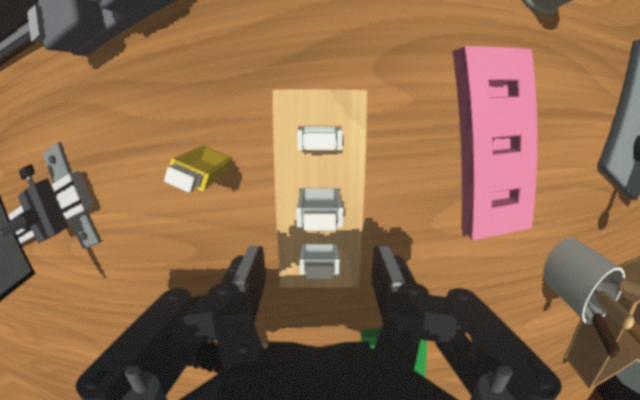

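```bash
python3 -m crank '{"delta_pos":[[0.0006,0.0004,0.025],[0,0,0.025],[0,0,0.025],[0,0,0.02],[0,0,0.005],[0,0,0],[0,0,0]],"twist":[0,0,0,0,0,0,0]}'; python3 snap.py w4
```

```text
clock: 7.05
position: [561.6, -174.9, 109.1]
ee_rot: [-0.67, 0.743, -0.0, 0.0]
contact_force: [0.8, -0.3, 1.0]
gripper_width: 55.7
[ 561.58526764 -174.89697452  109.07008334]
```

View pics/w4.png

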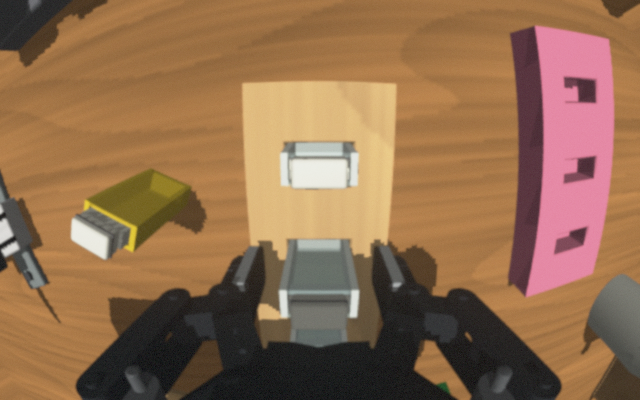

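```bash
python3 -m crank '{"delta_pos":[[0,0,0.003],[0,0,0],[0,0,0]],"twist":[0,0,0]}'|grep -v rot; python3 -m crank '{"delta_pos":[[0,0,0],[0,0,0],[0,0,0],[0,0,0],[0,0,0],[0,0,0]],"twist":[0,0,0,0,0,0]}' 0; python3 snap.py w5
```

```text
clock: 7.35
position: [561.2, -174.8, 106.2]
contact_force: [0.5, 0.0, 0.2]
gripper_width: 55.8
clock: 7.85
position: [561.4, -174.8, 106.0]
ee_rot: [-0.67, 0.743, -0.0, 0.0]
contact_force: [-0.0, 0.0, 4.1]
gripper_width: 31.0
[ 561.3556287  -174.79781729  105.97541808]
```

View pics/w5.png

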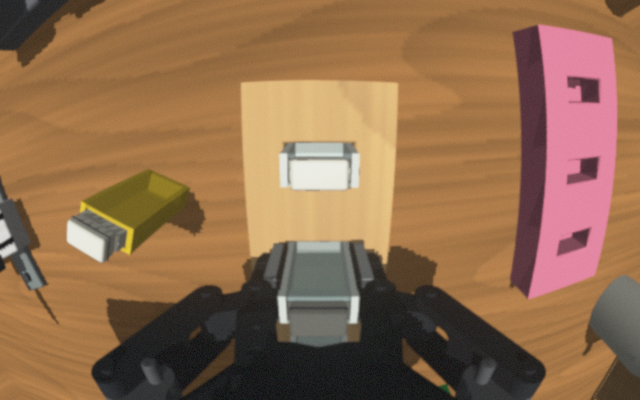

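```bash
python3 -m crank '{"delta_pos":[[0,0,-0.002],[0,0,-0.004],[0,0,-0.008],[0,0,-0.01],[0,0,-0.01],[0,0,-0.01],[0,0,-0.01],[0,0,0]],"twist":[0,0,0,0,0,0,0,0]}'; python3 snap.py w6
```

```text
clock: 8.57
position: [562.1, -175.0, 162.5]
ee_rot: [-0.67, 0.743, -0.002, 0.002]
contact_force: [0.2, 0.9, -0.4]
gripper_width: 31.7
[ 562.0646575  -174.97010654  162.45342998]
```

View pics/w6.png

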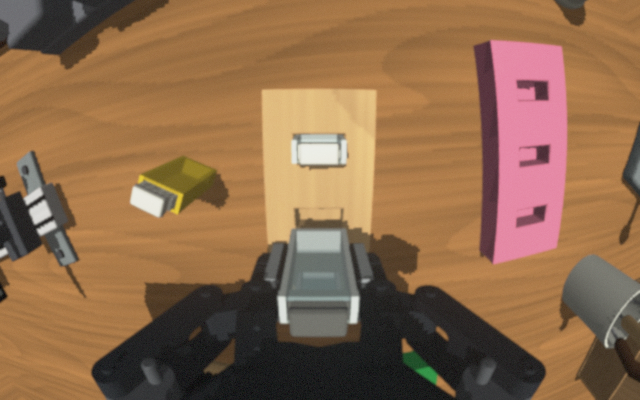

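The cell is out of its slot, held straight by its frosted edges. Next I'll raise it and turn it.

```bash
python3 -m crank '{"delta_pos":[[0,0,-0.01],[0,0,-0.02],[0,0,-0.025],[0,0,-0.025],[0,0,-0.025],[0,0,-0.025],[0,0,-0.01],[0,0,-0.005]],"twist":[0,0,0,0.05,0.08,0.08,0.08,0.08]}'; python3 -m crank '{"delta_pos":[[0,0,0],[0,0,0],[0,0,0],[0,0,0],[0,0,0],[0,0,0],[0,0,0],[0,0,0]],"twist":[0.1,0.11,0.11,0.11,0.11,0.11,0.11,0.08]}'; python3 -m crank '{"delta_pos":[[0,0,0],[0,0,0]],"twist":[0.043,0]}'
```

```text
clock: 9.28
position: [561.3, -174.9, 307.3]
ee_rot: [-0.52, 0.854, -0.001, 0.002]
contact_force: [-0.0, 0.4, -1.0]
gripper_width: 31.4
clock: 9.95
position: [560.6, -174.7, 304.3]
ee_rot: [-0.126, 0.992, 0.0, -0.001]
contact_force: [-1.0, -1.3, -0.4]
gripper_width: 31.4
clock: 10.12
position: [560.6, -174.7, 304.3]
ee_rot: [-0.106, 0.994, 0.0, -0.001]
contact_force: [0.3, -0.7, -0.3]
gripper_width: 31.4
```

```bash
python3 -m crank '{"delta_pos":[[0,0,-0.01],[0,0,-0.02],[-0.003,0.015,0],[-0.0065,0.03,0],[-0.0065,0.03,0],[-0.0065,0.03,0],[-0.0065,0.03,0],[-0.0065,0.03,0]],"twist":[0,0,0,0,0,0,0,0]}'; python3 -m crank '{"delta_pos":[[-0.0065,0.03,0],[-0.0065,0.03,0],[-0.0065,0.03,0],[-0.0065,0.03,0],[-0.0065,0.03,0],[-0.0065,0.03,0],[-0.0065,0.03,0],[0,0,0]],"twist":[0,0,0,0,0,0,0,0]}'; python3 -m crank '{"delta_pos":[[-0.0045,0.015,0],[-0.0016,0.007,0],[0,0,0],[0,0,0]],"twist":[0,0,0,0]}'; python3 snap.py w7;  python3 - <<'E'
from h import *
p,d=imaging.get_image('top'); cv2.imwrite('pics/t7.png',p); np.save('pics/t7.npy',d)
E
```

```text
clock: 10.78
position: [560.4, -4.7, 335.5]
ee_rot: [-0.107, 0.994, -0.0, 0.0]
contact_force: [0.8, -0.6, -1.0]
gripper_width: 31.1
clock: 11.45
position: [560.5, 213.3, 334.7]
ee_rot: [-0.11, 0.994, 0.0, 0.001]
contact_force: [-0.0, -0.7, -0.8]
gripper_width: 30.9
clock: 11.78
position: [561.8, 231.5, 334.5]
ee_rot: [-0.107, 0.994, -0.0, -0.0]
contact_force: [-1.5, -0.5, -0.9]
gripper_width: 31.5
[561.77009816 231.4915689  334.50363434]
```

View pics/w7.png

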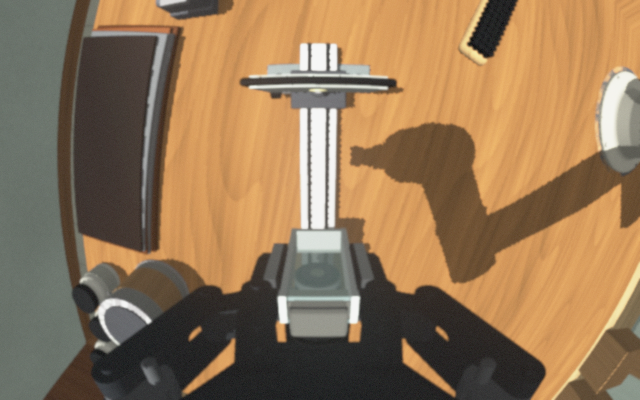

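View pics/t7.png

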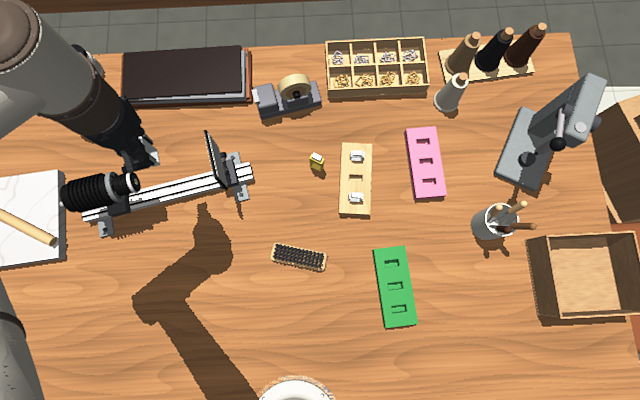

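```bash
cat > wm2.py <<'E'
from wm import *
ok=d>0; z=W[...,2]
M=ok&(z>22)&(z<34)&(p.min(-1)>140)&(U>285)&(U<350)&(V<225)
q=Q[M]; v=cv2.fitLine(q[:,:2].astype(np.float32),cv2.DIST_HUBER,0,.01,.01).ravel()
print('rail n',M.sum(),'dir tool deg from y',np.degrees(np.arctan2(v[0]*np.sign(v[1]),abs(v[1]))),'mid x at y=0',v[2]-v[3]*v[0]/v[1],'edges',np.percentile(q[:,0],[1,99]))
S=ok&(z>175)&(z<196)&(V<110)&(U>230)&(U<410)
q=Q[S]; print('screen top n',S.sum(),cv2.minAreaRect(q[:,:2].astype(np.float32)),'y pct',np.percentile(q[:,1],[1,50,99]),'x',np.percentile(q[:,0],[1,99]).mean())
# face: visible below the top rim, towards +y
F=ok&(z>100)&(z<185)&(V<140)&(U>230)&(U<410); q=Q[F]
if F.sum()>10: print('face n',F.sum(),np.percentile(q[:,1],[1,10,50,90,99]))
E
python3 wm2.py w7
python3 - <<'E'
import cv2
a=cv2.imread('pics/w7.png'); cv2.imwrite('pics/w7z.png',cv2.resize(a[40:120,230:410],None,fx=4,fy=4,interpolation=cv2.INTER_CUBIC))
E
```

```text
rail n 4367 dir tool deg from y -0.12636966 mid x at y=0 0.43627584 edges [-21.81895616  21.98846894]
screen top n 2007 ((0.178985595703125, -94.04180908203125), (109.54407501220703, 9.606964111328125), 0.24294297397136688) y pct [-98.68654828 -93.46994064 -89.31225245] x 0.3524425195019063
face n 1057 [-98.81169139 -98.05528641 -89.8215109  -89.2845911  -88.34645635]
```

View pics/w7z.png

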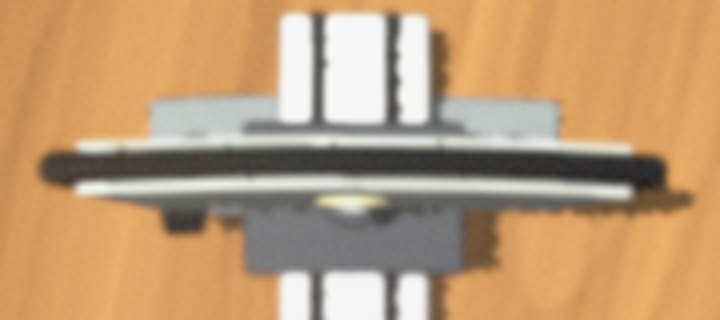

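```bash
python3 -m crank '{"delta_pos":[[0.0003,-0.0013,0.01],[0,0,0.02],[0,0,0.025],[0,0,0.025],[0,0,0.025],[0,0,0.015],[0,0,0.008],[0,0,0.002]],"twist":[0,0,0,0,0,0,0,0]}'; python3 -m crank '{"delta_pos":[[0,0,0],[0,0,0],[0,0,0]],"twist":[0,0,0]}'; python3 snap.py w8; python3 wm2.py w8
python3 - <<'E'
from h import *
for n in('top','scene'):
    p,d=imaging.get_image(n); cv2.imwrite(f'pics/{n}8.png',p); np.save(f'pics/{n}8.npy',d)
a=cv2.imread('pics/scene8.png');cv2.imwrite('pics/s8z.png',cv2.resize(a[150:300,380:600],None,fx=3.5,fy=3.5,interpolation=cv2.INTER_CUBIC))
a=cv2.imread('pics/top8.png');cv2.imwrite('pics/t8z.png',cv2.resize(a[110:230,70:260],None,fx=4,fy=4,interpolation=cv2.INTER_CUBIC))
E
```

```text
clock: 12.55
position: [561.1, 229.2, 202.3]
ee_rot: [-0.106, 0.994, -0.001, -0.002]
contact_force: [0.6, -0.7, -0.4]
gripper_width: 30.9
clock: 12.8
position: [562.3, 230.6, 205.9]
ee_rot: [-0.107, 0.994, 0.001, 0.001]
contact_force: [-0.1, -0.2, -1.0]
gripper_width: 31.4
[562.34856468 230.56524266 205.88680195]
rail n 5206 dir tool deg from y -2.2819226 mid x at y=0 -2.6751597 edges [-20.58860791  22.48491346]
screen top n 5840 ((1.1145172119140625, -93.28141021728516), (57.801509857177734, 9.665488243103027), 0.31553852558135986) y pct [-97.72942888 -91.74042511 -88.59650848] x 1.0480210201690525
face n 4318 [-97.78228055 -90.15555818 -88.83827129 -88.53046236 -87.72144816]
```

View pics/w8.png

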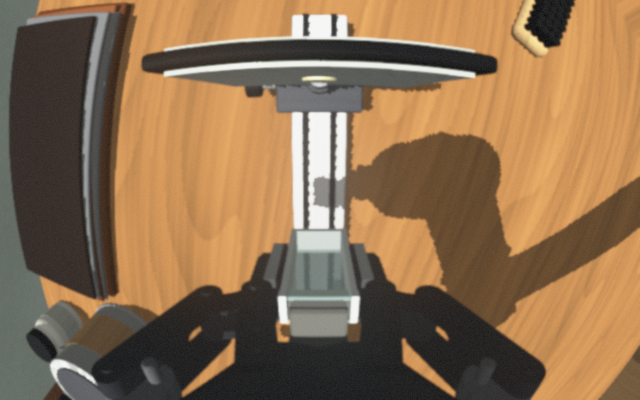

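View pics/s8z.png

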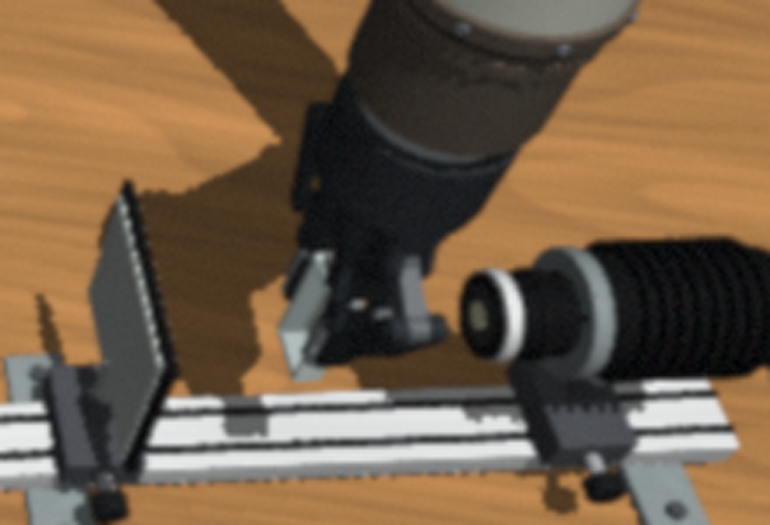

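View pics/t8z.png

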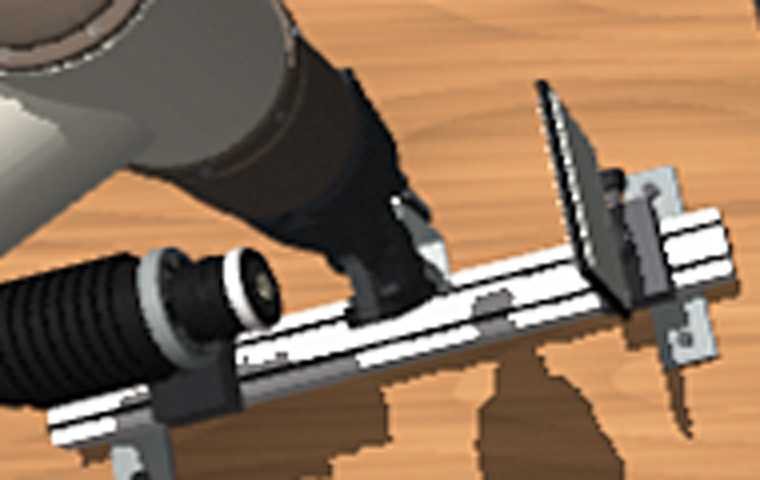

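Run:
```python
from h import *
import pickle
st=pickle.load(open('pics/w8.pkl','rb')); T=toolT(st)
print(T[:3,:3].round(4), st['position'])
# expected cell corners in tool: cell y-> tool x, cell x -> tool y, bottom at tool z 98
for n in('scene','top','wrist'):
    im=cv2.imread({'scene':'pics/scene8.png','top':'pics/top8.png','wrist':'pics/w8.png'}[n])
    px={}
    for a in(-16,16):
        for b in(-7,7):
            for c in(98,30):
                P=(T@np.array([a,b,c,1.]))[:3]; px[a,b,c]=np.array(proj(n,P,st))
    if n=='wrist': x0,y0,k=250,200,5; cr=im[200:320,250:390]
    elif n=='scene': x0,y0,k=440,200,6; cr=im[200:280,440:540]
    else: x0,y0,k=150,140,6; cr=im[140:210,150:250]
    cr=cv2.resize(cr,None,fx=k,fy=k,interpolation=cv2.INTER_CUBIC)
    o=np.array([x0,y0])
    for A in px:
        for B in px:
            if sum(i!=j for i,j in zip(A,B))==1: cv2.line(cr,tuple(np.int32((px[A]-o+.5)*k)),tuple(np.int32((px[B]-o+.5)*k)),(0,0,255) if 98 in(A[2],B[2]) else (255,0,0),1)
    cv2.imwrite(f'pics/chk_{n}.png',cr)
```

```text
[[-0.9772 -0.2124  0.0025]
 [-0.2124  0.9772  0.0015]
 [-0.0027  0.001  -1.    ]] [562.34856468 230.56524266 205.88680195]
```

View pics/chk_scene.png

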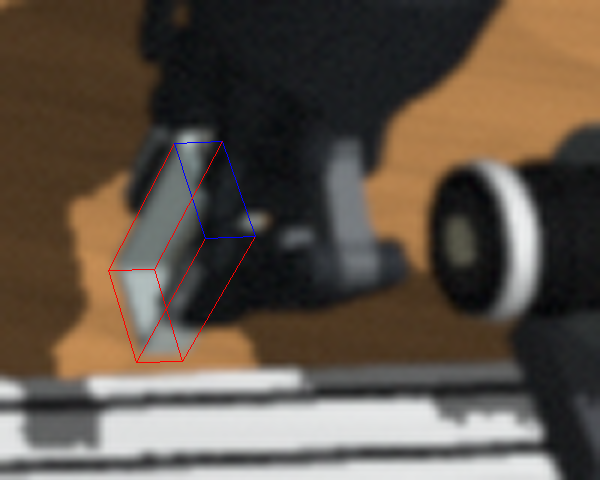

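View pics/chk_wrist.png

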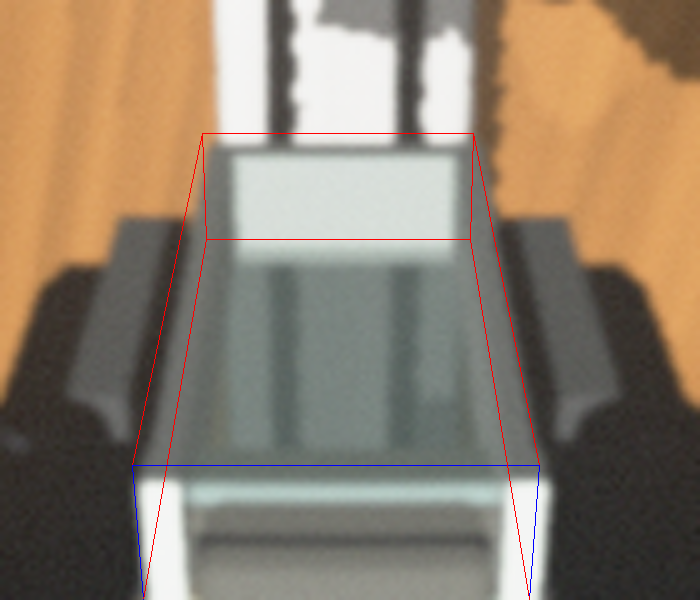

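View pics/chk_top.png

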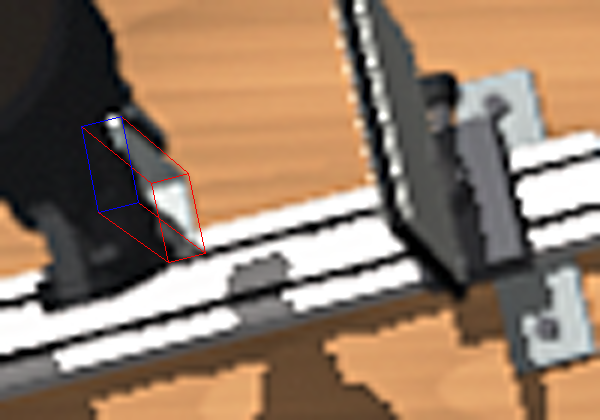

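```bash
python3 -m crank '{"delta_pos":[[0,0,0.001],[0,0,0],[0,0,0]],"twist":[0,0,0]}'|grep pos; python3 -m crank '{"delta_pos":[[0,0,0],[0,0,0]],"twist":[0,0]}'|grep pos;python3 -m crank '{"delta_pos":[[0,0,0],[0,0,0]],"twist":[0,0]}'|grep pos; python3 snap.py w9
python3 - <<'E'
import sys; sys.argv=['','w9']; from wm import *
f2=lambda a:np.round(a,1)
# stopper / glass: central columns, tool frame along column 319 and face points
for v in range(222,345,6):
    print(v,f2(Q[v,319]),f2(W[v,319]))
for v in(240,280,310):
    q=Q[v,270:370]; m=(d[v,270:370]>0)
    print(v,[(270+i,*f2(q[i])) for i in range(0,100,4) if m[i] and q[i,1]<30 and q[i,2]<110])
# beam spot on screen (yellowish bright)
s=p[60:95,290:350].astype(int); m=(s[...,2]-s[...,0]>25)&(s[...,2]>170); vv,uu=np.nonzero(m); print('spot',m.sum(),uu.mean()+290,vv.mean()+60, f2(Q[60:95,290:350][m].mean(0)))
E
```

```text
position: [561.7, 230.3, 203.5]
position: [561.7, 230.3, 203.4]
position: [561.7, 230.3, 203.4]
[561.7279377  230.32882142 203.3670647 ]
222 [  1.3  21.6 175.6] [555.8 251.1  27.8]
228 [  1.3  27.1 175.4] [554.7 256.5  28. ]
234 [ 1.1 -6.4 88.2] [562.  223.9 115.1]
240 [ 1.  -5.8 81.5] [561.9 224.4 121.9]
246 [ 1.  -6.1 73.6] [562.  224.1 129.8]
252 [ 1.  -6.2 66.7] [562.  224.1 136.6]
258 [ 1.  -5.8 61.2] [562.  224.5 142.2]
264 [ 1.  -5.  56.6] [561.8 225.2 146.7]
270 [ 1.  -6.3 49. ] [562.1 224.  154.3]
276 [ 0.9 -6.2 44.1] [562.1 224.1 159.2]
282 [ 0.9 -6.5 38.8] [562.2 223.8 164.5]
288 [ 0.9 -6.  35.1] [562.1 224.3 168.3]
294 [ 0.9 -5.8 31.1] [562.1 224.5 172.3]
300 [ 0.9 -3.8 29.7] [561.6 226.4 173.7]
306 [ 0.9 -4.4 24.9] [561.8 225.8 178.5]
312 [ 0.9 -4.8 20.7] [561.9 225.4 182.7]
318 [ 0.9 -2.1 20.4] [561.3 228.1 182.9]
324 [ 0.9 -0.4 18.9] [560.9 229.8 184.4]
330 [ 0.9  3.4 19.7] [560.1 233.5 183.6]
336 [ 0.9  6.4 19.5] [559.5 236.4 183.9]
342 [  1.4 151.  165.1] [528.3 377.5  38.3]
240 [(290, np.float64(-14.6), np.float64(-6.1), np.float64(80.8)), (294, np.float64(-12.5), n
[... 3245 characters left out ...]
loat64(-4.3), np.float64(22.5)), (330, np.float64(5.0), np.float64(-4.6), np.float64(22.2)), (334, np.float64(6.5), np.float64(-3.8), np.float64(23.1)), (338, np.float64(7.9), np.float64(-5.5), np.float64(21.0)), (342, np.float64(9.4), np.float64(-5.0), np.float64(21.6)), (346, np.float64(11.0), np.float64(-4.3), np.float64(22.5)), (350, np.float64(13.5), np.float64(1.8), np.float64(30.0)), (354, np.float64(15.0), np.float64(1.4), np.float64(29.4)), (358, np.float64(17.4), np.float64(4.8), np.float64(33.7)), (362, np.float64(18.0), np.float64(0.1), np.float64(27.7)), (366, np.float64(15.5), np.float64(-16.8), np.float64(6.2))]
spot 109 314.73394495412845 77.81651376146789 [ -0.8 -88.1  56.9]
```

Run:
```python
from h import *
st=arm.read_state(); print(st['clock'],st['position'],st['contact_force'],st['gripper_width'],np.abs(st['joint_vel']).max())
from bench import job_done
print(job_done())
```

```text
13.5833 [561.73660466 230.32038339 203.3842214 ] [ 0.01087679 -1.10574032 -0.40706896] 31.19871565894315 0.0019848152486674707
the job is handed in; nothing more can be done
None
```

I pressed the tall cell's stopper home in its slot, lifted the cell by its frosted edges, and handed the job in at 13.6 s still holding it in the light path. No verdict was reported, so the results below are my own checks.

- **Stopper:** I pushed until the shut fingertips met a solid stop at about 86 mm above the bench. The force then rose to 19 N with no further travel. Afterwards the wrist camera measured the stopper top at 86.2 mm, against 86 mm for fully home.
- **Cell position:** the stopper top measured about 183.8 mm above the bench, which puts the window centre at about 140 mm. The screen face was about 88 mm from the grip's centre line, so the cell is midway in the gap.
- **Alignment:** the cell hung vertical. It was square to the beam within about 0.3°, and its sideways offset from the beam was about 1–1.5 mm.
- **Rest of the bench:** I saw no change to the lamp, screen, other cells or look-alikes in the camera views. No unexpected contact forces showed.

**Checks that disagreed:**
- A repeat of the rail measurement in the final pose gave a 2.3° tilt. I set it aside because the cell was partly hiding the rail in that view, and the screen measurement showed only 0.3°.
- The beam spot on the screen was visible only in part, so I took the beam's sideways centre from the screen and rail instead.

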